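Mist the dust bin and hold its sprung lid just below balance

ROBOT

A 6-joint arm with a two-finger parallel gripper is mounted at the origin on a cart in front of the work surface, level with it; the furniture and walls round the work are solid. World frame = base frame: x ahead of the robot, y to its left, z up, the work surface at z = 0. Lengths are in m, angles in rad, forces in N, time in s.
With the tool pointing down it reaches from about 0.325 to 0.9 m from the base axis. Payload 6.1 kg.
Tool frame: the origin (TCP) lies midway between the tips of the shut fingers; the grasp point (between the pads) lies 19 mm behind it; x points along the fingers, y is the direction in which the jaws open and shut, and the axes are right-handed (so a half turn about x gives the same grasp; the last joint's range is limited). The gripper opens to 85 mm and grips with 20 to 120 N. Pads are 22 mm wide; open, the fingers measure 114 mm over their backs; the gripper's body (76 mm by 85 mm) begins 54 mm behind the grasp point. The pads swing forward as they close: fully open they stand 13 mm farther back than shut.
Start: joints at [0.993, 0.22, 1.526, -0, 1.395, -0.126], TCP at [0.273, 0.562, 0.231] pointing down, gripper open.
Joint ranges: [-2.98, 2.98], [-0.91, 2.08], [0.09, 2.57], [-1.24, 4.39], [0.2, 2.65], [-2.68, 2.68]. Speed limits (rad/s): [2.57, 2.57, 3.01, 3.14, 3.14, 3.14].

INTERFACE

Orientations are given as [roll, pitch, yaw] about the fixed x, y, z axes, in that order (R = Rz(yaw) Ry(pitch) Rx(roll)).
In Python, from plant import movep, move_l, set_joints, gripper_to, hold, inverse_kinematics, observe, get_image, get_calibration, Unreachable, job_done gives the robot as it stands. Calls block until the motion is done:
- movep(position, orientation): joint-space move of the TCP to a pose.
- move_l(position, feed=0.15, rotation=None, max_force=None): straight line of the TCP; rotation=None keeps the orientation; feed is the mean speed in m/s. With max_force (N) it stops when the force on the tool has changed by that much, and returns True; else False.
- set_joints(angles): joint-space move.
- gripper_to(opening, f_grip=None): finger opening in m; f_grip is the grip in N (None keeps the last); returns when the fingers have stopped.
- hold(seconds).
- inverse_kinematics(position, orientation): joint angles nearest the present ones, or None.
- observe(): the state.
- get_image(name): name is "scene" or "top" or "wrist"; returns (picture, depth): 480x640x3 uint8, red, green, blue; 480x640 float32, m along the optical axis (not along the pixel's ray), 0 where there is no reading.
- get_calibration(name): a dict with "intrinsics" (3x3 intrinsics, pixels), "world_from_camera" (4x4, takes a point from camera to world coordinates). Camera axes: x right, y down, z forward; pixel columns grow to the right and rows downward; lengths in m; the calibration is good to about 2 mm. The wrist camera is an equidistant fisheye: a pixel r from the principal point sees the ray r / f radians off the axis. A picture is of the moment at which its call begins: read the wrist's pose just before it. get_calibration takes no time and is no camera call; for the wrist camera it gives the pose at the moment of the call.
A pose or a line that the arm cannot do raises Unreachable and nothing moves.
- job_done(): hands the job in, once; it reports no verdict.
The state is a dict: "time_s": time; "q": joint angles; "joint_velocities": joint speeds; "joint_torque": joint torques, N m; "eef_pos": TCP position; "tcp_rot": TCP orientation; "ft_force": force on the tool from outside, world axes, zero at the start; "torque": the same for the moment, N m; "opening": finger opening in m.
Only numpy, scipy, OpenCV 4.12 (cv2) and the standard library are available. Lean on these libraries where they do the work, as an engineer would, in place of code of your own. Each camera call takes 0.05 s, during which the arm holds its last target.

TASK

Damp the stone dust first: with the bin's lid still shut, press the mist bottle's white cap all the way down and let it spring back up. Then raise the bin's sprung blue lid (it has an orange knob at the front) until it is clearly past its balance point, without letting it fly up to its stop, bring it slowly back just below that point, with the pointer in the green band where it leans lightly on your fingers, and finish while holding it still there with them so that I can work on its springs. Leave everything else on the table where it stands.

Things in the scene. Friction and masses are not known exactly. Their poses are not given: they have to be found in the camera images.
- dust_bin: grey stone-dust bin, 130 deep (its x) x 168 wide (y) x 99 mm high, fixed; origin under its centre, z up, -x side is the front, facing the robot (turned up to 0.2 rad). Black grille on its right. On its left an upright quarter-circle scale round the hinge: white, green band (lid at 0.70 to 0.85 rad), red mark at the balance point (0.92 rad); a black pointer on the lid runs over it
- bin_lid (a joint): opening angle of the blue lid, hinged along the bin's rear rim, rad: 0 shut (level), grows as the front rises, stop at 1.4. Weight and springs balance at 0.92: below, it falls shut by itself (1.3 N at the knob near 0, 0.3 N at 0.8); above, it swings up to the stop. Almost no friction. Past balance: beyond 0.97. Just below: green band, 0.70 to 0.85. Counts as flown up from 1.3
- lid_hinge (a point): middle of the lid's hinge axis, at 70 mm behind the bin's centre and 104 mm above the table; the axis runs along the bin's y
- lid_knob (a point): centre of the orange knob: a disc, 26 mm in diameter, 24 mm thick, axis along the bin's y (flat faces left and right: pinch it across 24 mm with fingers closing along the bin's y; it can turn between them), on a 10 mm stem, 51 mm in front of the lid's edge, 190 mm from the hinge axis, 105 mm above the table when shut; its axes turn with the lid
- mist_cap (a joint): travel of the mist bottle's cap, m: 0 up, 0.007 fully down; sprung, 2 N at first to 5.5 N at the bottom; it counts as pressed all the way from 0.005 and as sprung back below 0.001
- cap_top (a point): centre of the top face of the white cap, a disc 28 mm in diameter, 148 mm above the table, on the white and blue mist bottle (49 mm in diameter, screwed to the table by a 68 mm round foot) to the right of the bin; it moves down with the cap
- seal_orange_mid (a point): bystander: loose orange stone seal block, 36x36x74 mm, standing to the left of the bin; this point is its centre, 37 mm up
- paste_tin: bystander: loose round red tin, 45 mm across, 19 mm high, near the table's front edge; origin at the centre of its underside
- figure_1: bystander: loose dark grey carved stone figure, 33x39x58 mm, at the right; origin under its centre
- figure_4: bystander: loose pale green carved stone figure, 35x42x62 mm, at the right; origin under its centre
Mind the look-alikes: they are no part of the job. What is shaped like the part that bears mist_cap but brown or yellow is not meant.

How it is judged:
On the way, in this order (a step that is already met when the one before it is completed fails the run):
1. the cap is pressed all the way down while the lid is shut (value of joint mist_cap above 0.005 m and value of joint bin_lid below 0.1 rad), for 0.05 s.
2. the cap has sprung back up, the lid still shut (value of joint mist_cap below 0.001 m and value of joint bin_lid below 0.1 rad), for 0.05 s.
3. the lid is raised past its balance point (value of joint bin_lid above 0.97 rad), for 0.1 s.
At the end, for the whole second after the job is handed in: the lid is held still by the fingers (touching it with more than 0.1 N) at 0.68 to 0.87 rad, just below its balance point of 0.92, moving less than 0.08 rad/s, no bystander propping it, and the mist cap is up (value of joint bin_lid between 0.68 and 0.87 rad and velocity of joint bin_lid between -0.08 and 0.08 rad/s and contact force between the fingers and bin_lid above 0.1 N and contact force between seal_orange and bin_lid below 0.05 N and value of joint mist_cap below 0.001 m); the arm keeps its last pose, push and grip.
It fails at once if the lid flies up to its stop (1.3 rad or more) (value of joint bin_lid above 1.3 rad).
It fails at once if the lid is dropped: falls faster than 1.5 rad/s (velocity of joint bin_lid below -1.5 rad/s).
It fails at once if a bystander is moved by more than 30 mm (distance of any of seal_orange_mid, paste_tin, figure_1, figure_4 from where it was at the start of the episode above 0.03 m).
It also fails if it takes over 54 s, if anything falls off the work surface, if the arm or the gripper's body presses on something with over 40 N, if the wrist force passes 120 N, or if a joint passes its speed limit or range.

## Working session

There is one attempt and no reset: what is moved stays moved. The work goes in short steps, each a Python script; the robot and the scene stay as the last script left them, time stands still between calls to the robot, and variables do not carry over. Pictures are saved under pics/ and viewed, and the job is handed in when it is done.

```bash
mkdir -p pics; ls; python3 - <<'E'
from plant import *
import cv2
for n in("scene","top","wrist"):
    im,d=get_image(n); cv2.imwrite(f"pics/{n}0.png",im[:,:,::-1])
    import numpy as np; np.save(f"pics/{n}0_d.npy",d)
    c=get_calibration(n); np.savez(f"pics/{n}0_c.npz",K=c["intrinsics"],T=c["world_from_camera"])
    print(n,c)
print(observe())
E
```

```text
pics
scene {'intrinsics': array([[525.40111417,   0.        , 314.49393067],
       [  0.        , 525.40111417, 235.23387171],
       [  0.        ,   0.        ,   1.        ]]), 'world_from_camera': array([[-0.55663923,  0.71857424, -0.41689786,  0.94153335],
       [ 0.83067675,  0.47457061, -0.29113379,  0.23383792],
       [-0.01135377, -0.50836385, -0.86106753,  1.00027868],
       [ 0.        ,  0.        ,  0.        ,  1.        ]])}
top {'intrinsics': array([[558.67133302,   0.        , 318.41191673],
       [  0.        , 558.67133302, 240.72568676],
       [  0.        ,   0.        ,   1.        ]]), 'world_from_camera': array([[-0.017043  , -0.97693593,  0.21285141,  0.22660067],
       [-0.99985354,  0.01631968, -0.00515488, -0.05665545],
       [ 0.00156232, -0.21290809, -0.97707098,  1.45522961],
       [ 0.        ,  0.        ,  0.        ,  1.        ]])}
wrist {'intrinsics': array([[371.64829954,   0.        , 321.15577163],
       [  0.        , 371.64829954, 242.87568504],
       [  0.        ,   0.        ,   1.        ]]), 'world_from_camera': array([[ 0.436
[... 184 characters left out ...]
    ,  0.        ,  0.        ,  1.        ]])}
{'time_s': 0.15, 'q': array([ 9.92917708e-01,  2.21100012e-01,  1.52735500e+00,  1.38031747e-05,
        1.39472579e+00, -1.26079035e-01]), 'joint_velocities': array([-0.00081193, -0.00137233, -0.0041272 , -0.00097293, -0.00051643,
        0.00063347]), 'joint_torque': array([ 4.66754464e-04, -4.97488475e+01, -3.89903605e+01, -2.02288270e-04,
        7.17146337e-03,  1.05972131e-05]), 'eef_pos': array([0.27258913, 0.56189022, 0.23041292]), 'tcp_rot': array([-1.70542972,  1.56920812, -2.15723173]), 'ft_force': array([-0.4755326 , -1.17988385,  0.04698295]), 'torque': array([ 0.00710269,  0.04034321, -0.0041082 ]), 'opening': 0.08524770020597162}
```

View pics/scene0.png

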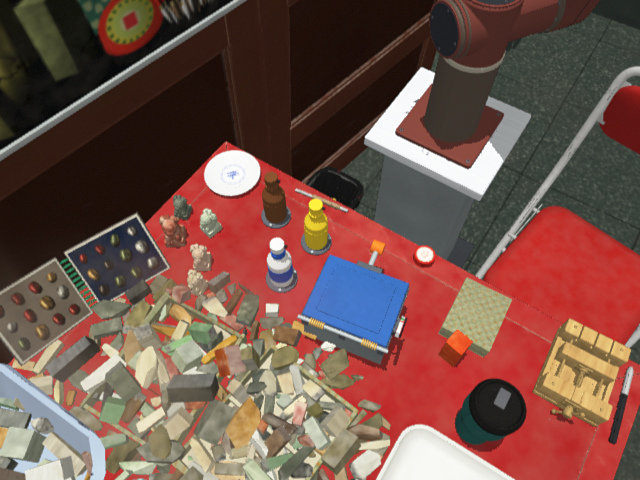

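View pics/top0.png

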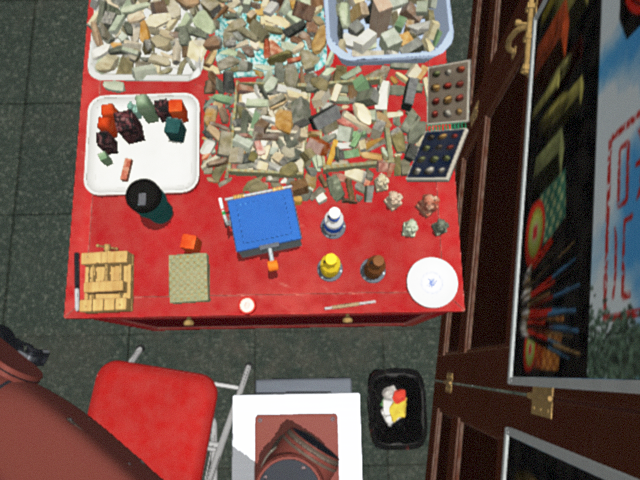

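The scene view shows the white cap at (277,244) and the orange knob at (377,246). The top view has the cap at (334,213) and the knob at (272,266). The brown and yellow bottles are nearer the robot than the white one.

```bash
cat > h.py <<'E'
import numpy as np, cv2
def load(n): 
    im=cv2.imread(f"pics/{n}.png"); c=np.load(f"pics/{n}_c.npz"); return im,np.load(f"pics/{n}_d.npy"),c["K"],c["T"]
def ray(K,T,u,v):
    r=T[:3,:3]@np.array([(u-K[0,2])/K[0,0],(v-K[1,2])/K[1,1],1.]); return T[:3,3],r
def plane(K,T,u,v,z):
    o,r=ray(K,T,u,v); return o+r*(z-o[2])/r[2]
def dep(K,T,u,v,d):
    o,r=ray(K,T,u,v); return o+r*d
def tri(a,b):
    (o1,r1),(o2,r2)=a,b
    r1=r1/np.linalg.norm(r1);r2=r2/np.linalg.norm(r2)
    s=np.linalg.lstsq(np.c_[r1,-r2],o2-o1,rcond=None)[0]
    p,q=o1+s[0]*r1,o2+s[1]*r2
    return (p+q)/2,np.linalg.norm(p-q)
def blobs(mask,roi,mn=15):
    m=np.zeros_like(mask);x0,y0,x1,y1=roi;m[y0:y1,x0:x1]=mask[y0:y1,x0:x1]
    n,l,s,c=cv2.connectedComponentsWithStats(m)
    return [(s[i].tolist(),c[i].round(1).tolist(),l==i) for i in range(1,n) if s[i,4]>=mn]
E
python3 - <<'E'
from h import *
S=load("scene0");Tt=load("top0")
out={}
for nm,(im,d,K,T),kroi,croi in(("scene",S,(365,235,392,262),(262,232,292,268)),("top",Tt,(262,258,285,276),(318,200,350,232))):
    hsv=cv2.cvtColor(im,cv2.COLOR_BGR2HSV)
    om=cv2.inRange(hsv,(7,140,120),(22,255,255)); wm=cv2.inRange(hsv,(0,0,190),(180,60,255))
    for lab,m,roi,z in(("knob",om,kroi,.105),("cap",wm,croi,.148)):
        for st,c,msk in blobs(m,roi):
            dd=np.median(d[msk]); print(nm,lab,st,c,"plane",plane(K,T,*c,z).round(4),"dep",dep(K,T,*c,dd).round(4))
    x0,y0,x1,y1=croi
    cv2.imwrite(f"pics/{nm}_crop.png",cv2.resize(np.hstack([im[y0-30:y1+30,x0-80:x1+80]]),None,fx=4,fy=4,interpolation=cv2.INTER_CUBIC))
    # blue lid
    bm=cv2.inRange(hsv,(105,150,60),(125,255,255))
    for st,c,msk in blobs(bm,(200,170,420,360),800):
        ys,xs=np.where(msk); P=np.array([dep(K,T,u,v,d[v,u]) for u,v in zip(xs,ys)])
        P=P[np.abs(P[:,2]-np.median(P[:,2]))<.006]
        r=cv2.minAreaRect((P[:,:2]*1000).astype(np.float32)); print(nm,"lid",st,r,P[:,2].mean()); print(cv2.boxPoints(r).round())
E
```

```text
scene knob [370, 240, 16, 15, 158] [377.4, 246.6] plane [0.4618 0.0479 0.105 ] dep [0.4664 0.0497 0.1136]
scene cap [270, 237, 14, 14, 153] [276.4, 243.8] plane [ 0.5835 -0.1034  0.148 ] dep [ 0.5832 -0.1037  0.1471]
scene cap [286, 251, 5, 7, 16] [288.2, 254.0] plane [ 0.5891 -0.0724  0.148 ] dep [ 0.5661 -0.0924  0.0926]
scene cap [267, 253, 23, 15, 173] [276.2, 262.4] plane [ 0.6155 -0.0807  0.148 ] dep [ 0.5954 -0.1     0.0955]
scene lid [303, 256, 105, 91, 5735] ((579.5942993164062, 70.90689086914062), (133.661376953125, 160.513916015625), 10.839642524719238) 0.11029432352184303
[[499. 137.]
 [529. -20.]
 [660.   5.]
 [630. 162.]]
top knob [267, 260, 12, 12, 113] [272.5, 265.5] plane [0.4605 0.0497 0.105 ] dep [0.4589 0.049  0.1143]
top cap [325, 207, 18, 21, 224] [334.3, 216.7] plane [ 0.5702 -0.103   0.148 ] dep [ 0.5816 -0.1045  0.1043]
top lid [228, 189, 73, 63, 3250] ((576.5646362304688, 71.34005737304688), (132.74549865722656, 159.6180877685547), 10.906726837158203) 0.11171702148322367
[[496. 137.]
 [526. -20.]
 [657.   6.]
 [627. 162.]]
```

View pics/scene_crop.png

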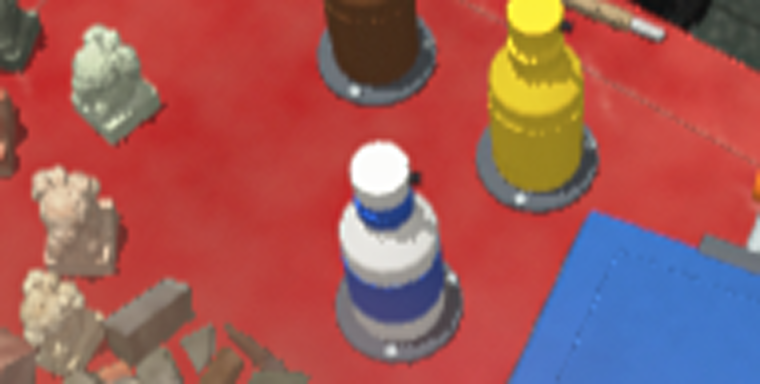

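View pics/top_crop.png

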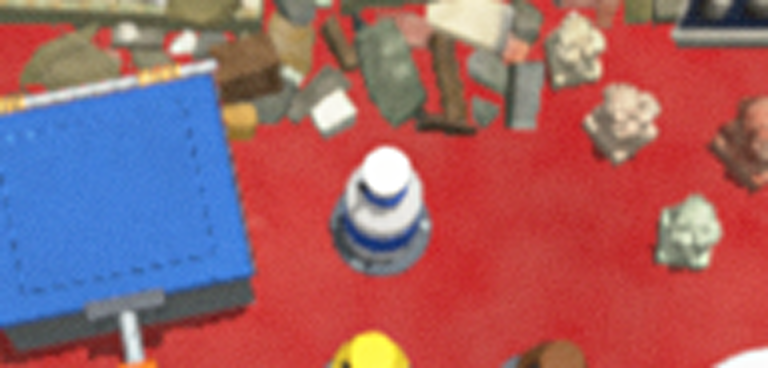

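```bash
cat >> h.py <<'E'
import warnings; warnings.filterwarnings("ignore")
from scipy.spatial.transform import Rotation as Ro
PSI=0.188
def ori(psi,tilt=0.,s=1):
    """tool x down, tilted by tilt so that fingers point ahead (+ bin x); jaw axis along bin y * s"""
    bx=np.array([np.cos(psi),np.sin(psi),0]); by=np.array([-np.sin(psi),np.cos(psi),0])
    x=np.cos(tilt)*np.array([0,0,-1.])+np.sin(tilt)*bx; y=s*by
    return Ro.from_matrix(np.c_[x,y,np.cross(x,y)]).as_euler('xyz')
E
python3 - <<'E'
from h import *
from plant import *
_,_,K,T=load("top0"); print(plane(K,T,334.5,212.5,.148).round(4))
_,_,K2,T2=load("scene0"); print(plane(K2,T2,277,243.8,.148).round(4))
print("tri cap",tri(ray(K,T,334.5,212.5),ray(K2,T2,277,243.8)))
print("tri knob",tri(ray(K,T,272.5,265.5),ray(K2,T2,377.4,246.6)))
o=observe(); print(Ro.from_euler('xyz',o["tcp_rot"]).as_matrix().round(3))
for s in(1,-1):
  for p in([.582,-.104,.25],[.582,-.104,.14],[.461,.049,.086],[.461,.049,.3]):
    print(s,p,inverse_kinematics(p,ori(PSI,0,s)))
  h=np.array([.648,.085,.104])
  for tilt in(0,.3,-.3):
   for th in(0,.5,1.05):
    k=h+.19*np.array([-np.cos(th)*np.cos(PSI),-np.cos(th)*np.sin(PSI),np.sin(th)])
    R=Ro.from_euler('xyz',ori(PSI,tilt,s)).as_matrix(); print(s,tilt,th,inverse_kinematics(k+.019*R[:,0],ori(PSI,tilt,s)))
E
```

```text
[ 0.5807 -0.1037  0.148 ]
[ 0.5829 -0.1024  0.148 ]
tri cap (array([ 0.58154311, -0.10377356,  0.14468487]), np.float64(9.793914810968515e-05))
tri knob (array([0.46104666, 0.04876376, 0.10432482]), np.float64(0.0021954308446111605))
[[-0.001  0.437  0.9  ]
 [-0.001  0.9   -0.437]
 [-1.    -0.002 -0.   ]]
1 [0.582, -0.104, 0.25] [-0.31016821  0.12837473  1.59570968  0.          1.41750825 -2.06896453]
1 [0.582, -0.104, 0.14] [-0.31016821  0.22114387  1.70317613  0.          1.21727265 -2.06896453]
1 [0.461, 0.049, 0.086] [-6.44737432e-02 -6.08210517e-03  2.06425604e+00 -4.44089210e-16
  1.08341872e+00 -1.82327007e+00]
1 [0.461, 0.049, 0.3] [-6.44737432e-02 -2.14367785e-01  1.83455946e+00 -4.44089210e-16
  1.52140098e+00 -1.82327007e+00]
1 0 0 [-6.33552318e-02 -3.48786875e-03  2.06385132e+00 -4.44089210e-16
  1.08122921e+00 -1.82215156e+00]
1 0 0.5 [-5.13110595e-02 -6.56265819e-02  1.93623989e+00 -4.44089210e-16
  1.27097935e+00 -1.81010739e+00]
1 0 1.05 [-2.03258101e-02  5.13989160e-02  1.67837703e+00 -4.44089210e-16
  1.41181671e+00 -1.77912214e+00]
1 0.3 0 [-0.1267411  -0.22949904 
[... 1049 characters left out ...]
6.56265819e-02  1.93623989e+00 -4.44089210e-16
  1.27097935e+00  1.33148527e+00]
-1 0 1.05 [-2.03258101e-02  5.13989160e-02  1.67837703e+00 -4.44089210e-16
  1.41181671e+00  1.36247052e+00]
-1 0.3 0 [-0.1267411  -0.22949904  2.29701906  0.12886826  0.79216318  1.17849885]
-1 0.3 0.5 [-0.10807751 -0.30296996  2.16611947  0.10310184  0.99321183  1.23079609]
-1 0.3 1.05 [-0.06205545 -0.17210516  1.91792908  0.08190229  1.10591991  1.29469489]
-1 -0.3 0 [-0.02122707  0.23176201  1.83529171 -0.0626962   1.3687573   1.38325792]
-1 -0.3 0.5 [-0.01281529  0.17248974  1.71560208 -0.05899664  1.54785744  1.38008105]
-1 -0.3 1.05 [ 0.00946543  0.28166356  1.44508776 -0.05301933  1.71015407  1.39270668]
```

```bash
python3 - <<'E'
from h import *
from plant import *
o=observe(); p=o["eef_pos"]
gripper_to(0,20)
move_l([p[0],p[1],.33],.25)
movep([.582,-.1035,.30],ori(PSI))
move_l([.582,-.1035,.20],.15)
o=observe(); print(o["time_s"],o["eef_pos"],o["ft_force"],o["opening"])
c=get_calibration("wrist"); im,d=get_image("wrist"); cv2.imwrite("pics/w1.png",im[:,:,::-1])
im,d=get_image("scene"); cv2.imwrite("pics/s1.png",cv2.resize(im[180:300,200:360,::-1],None,fx=5,fy=5,interpolation=cv2.INTER_CUBIC))
E
```

```text
4.875 [ 0.58266439 -0.10359781  0.2010405 ] [ 0.52156365 -0.44959181  0.10483633] -3.711684966249718e-05
```

View pics/w1.png

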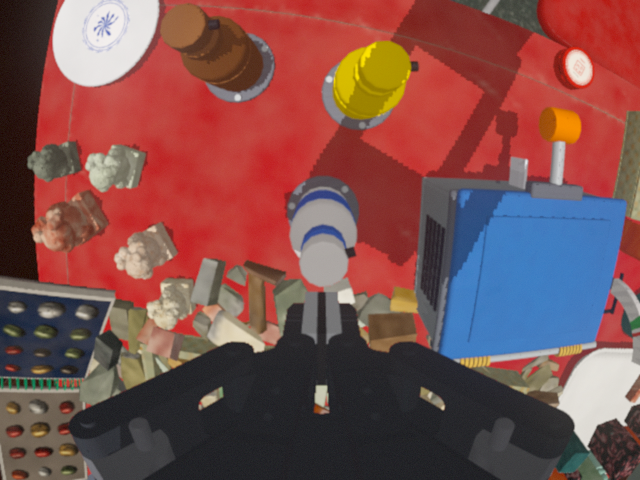

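View pics/s1.png

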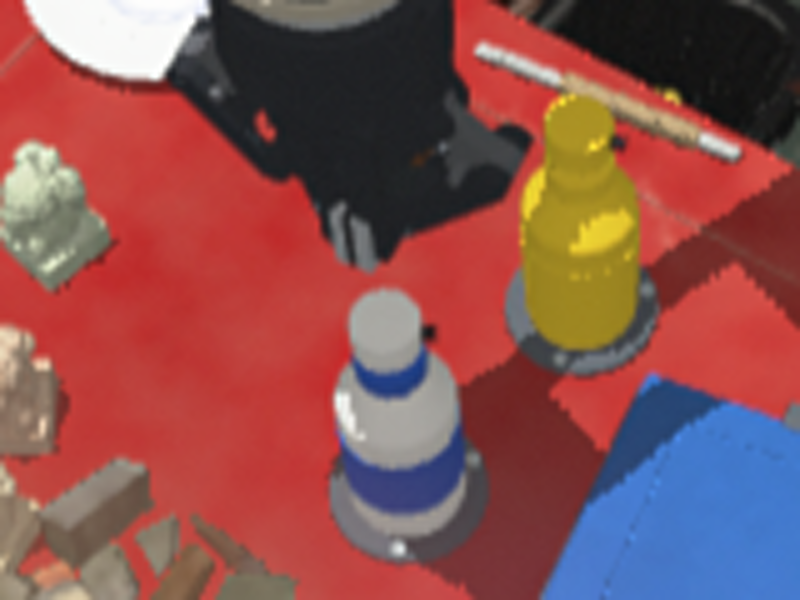

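The wrist view shows the white cap's top at about (323,262), in line with the shut fingertips at (322,295). I'll cast that cap pixel and the knob at (560,126) as a cross-check.

```bash
cat >> h.py <<'E'
def fray(K,T,u,v):
    a=np.array([u-K[0,2],v-K[1,2]])/K[0,0]; t=np.linalg.norm(a)
    r=np.r_[a/t*np.sin(t),np.cos(t)]; return T[:3,3],T[:3,:3]@r
def fplane(K,T,u,v,z):
    o,r=fray(K,T,u,v); return o+r*(z-o[2])/r[2]
E
python3 - <<'E'
from h import *
from plant import *
c=get_calibration("wrist"); K,T=c["intrinsics"],c["world_from_camera"]; np.savez("pics/w1_c.npz",K=K,T=T)
im=cv2.imread("pics/w1.png"); hsv=cv2.cvtColor(im,cv2.COLOR_BGR2HSV)
for st,cc,m in blobs(cv2.inRange(hsv,(7,140,120),(22,255,255)),(530,95,590,150)): print(st,cc,fplane(K,T,*cc,.105).round(4))
for st,cc,m in blobs(cv2.inRange(hsv,(0,0,90),(180,60,255)),(295,225,352,290),100): print(st,cc)
print(fplane(K,T,323,265,.148).round(4))
cv2.imwrite("pics/w1c.png",cv2.resize(im[170:320,250:400],None,fx=4,fy=4))
E
```

```text
[539, 107, 43, 38, 1308] [559.6, 124.9] [0.4596 0.0496 0.105 ]
[295, 225, 57, 65, 2514] [321.8, 258.9]
[327, 225, 25, 24, 255] [344.9, 233.3]
[ 0.5804 -0.1033  0.148 ]
```

View pics/w1c.png

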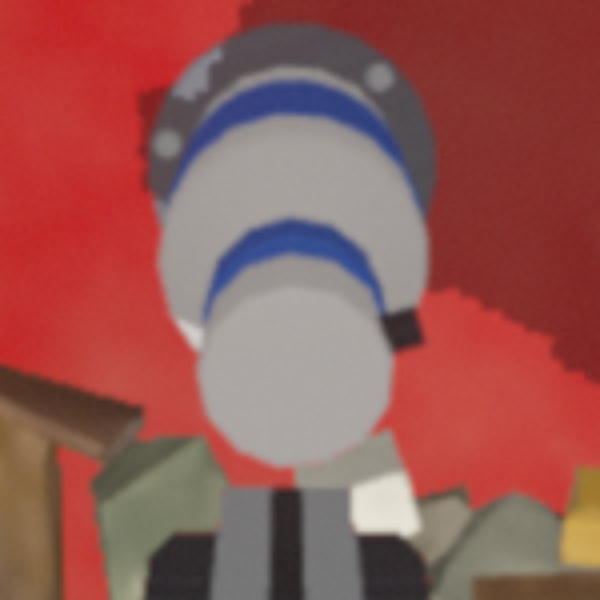

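```bash
python3 - <<'E'
from h import *
from plant import *
c=[.581,-.1033]
move_l([*c,.158],.1)
f0=observe()["ft_force"]
for z in (.150,.148,.146,.144,.1425,.1410,.1405):
    r=move_l([*c,z],.03,max_force=14)
    o=observe(); print(z,r,o["eef_pos"].round(4),(o["ft_force"]-f0).round(2))
    if r: break
hold(.3); o=observe(); print(o["eef_pos"].round(4),(o["ft_force"]-f0).round(2))
im,d=get_image("scene"); cv2.imwrite("pics/s2.png",cv2.resize(im[180:300,200:360,::-1],None,fx=5,fy=5,interpolation=cv2.INTER_CUBIC))
E
```

```text
0.15 False [ 0.5809 -0.1033  0.1499] [-0.32 -0.46 -1.32]
0.148 False [ 0.5811 -0.1034  0.1481] [-0.02  0.21 -0.36]
0.146 False [ 0.5813 -0.1034  0.1463] [-0.49 -0.79  1.99]
0.144 False [ 0.5813 -0.1034  0.1443] [-0.26 -0.18  3.71]
0.1425 False [ 0.5813 -0.1034  0.1427] [ 0.54 -0.4   3.79]
0.141 False [ 0.5813 -0.1034  0.1413] [ 0.22 -1.2   4.01]
0.1405 False [ 0.5813 -0.1034  0.1411] [-0.52  0.47  5.79]
[ 0.5813 -0.1034  0.1411] [-1.09  0.1   5.65]
```

View pics/s2.png

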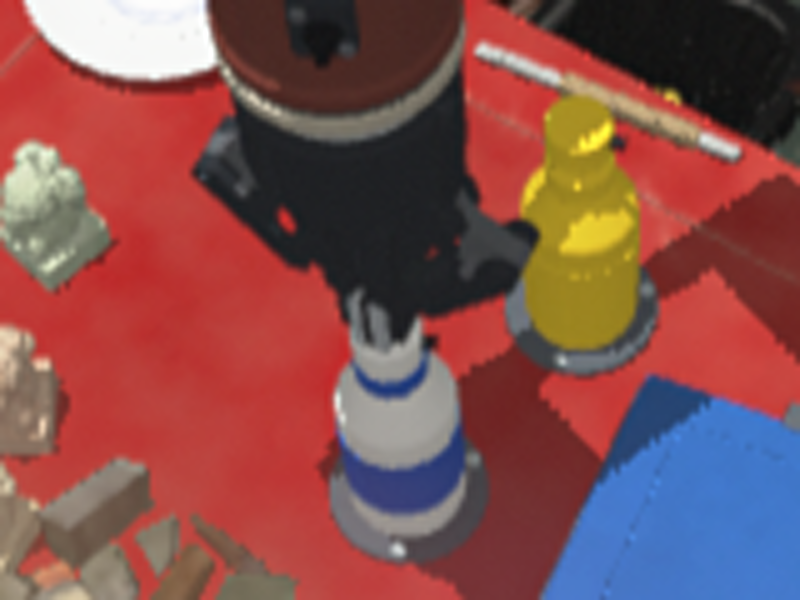

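The fingers are pressing on the cap at about (385,340) in the crop. 5.7 N matches the bottom of travel. I'll nudge a bit further to confirm the bottom, then release.

```bash
python3 - <<'E'
from h import *
from plant import *
c=[.581,-.1033]
f0=observe()["ft_force"]
r=move_l([*c,.1385],.03,max_force=10); hold(.2)
o=observe(); print(r,o["eef_pos"].round(4),(o["ft_force"]-f0).round(2))
move_l([*c,.156],.05); move_l([*c,.24],.15); hold(.1)
o=observe(); print(o["time_s"],o["ft_force"].round(2))
im,d=get_image("scene"); cv2.imwrite("pics/s3.png",cv2.resize(im[180:300,200:360,::-1],None,fx=5,fy=5,interpolation=cv2.INTER_CUBIC))
gripper_to(.06,20)
k=np.array([.461,.049]); b=np.array([np.cos(PSI),np.sin(PSI)])
movep([*k,.24],ori(PSI)); move_l([*k,.17],.15)
o=observe(); print(o["time_s"],o["eef_pos"].round(4),o["opening"])
cal=get_calibration("wrist"); im,d=get_image("wrist"); cv2.imwrite("pics/w2.png",im[:,:,::-1]); np.savez("pics/w2_c.npz",K=cal["intrinsics"],T=cal["world_from_camera"])
E
```

```text
False [ 0.5814 -0.1034  0.1409] [-5.23  0.73 11.06]
9.5667 [ 0.89  0.36 -0.23]
11.6333 [0.4617 0.0484 0.1703] 0.059625086603265
```

View pics/s3.png

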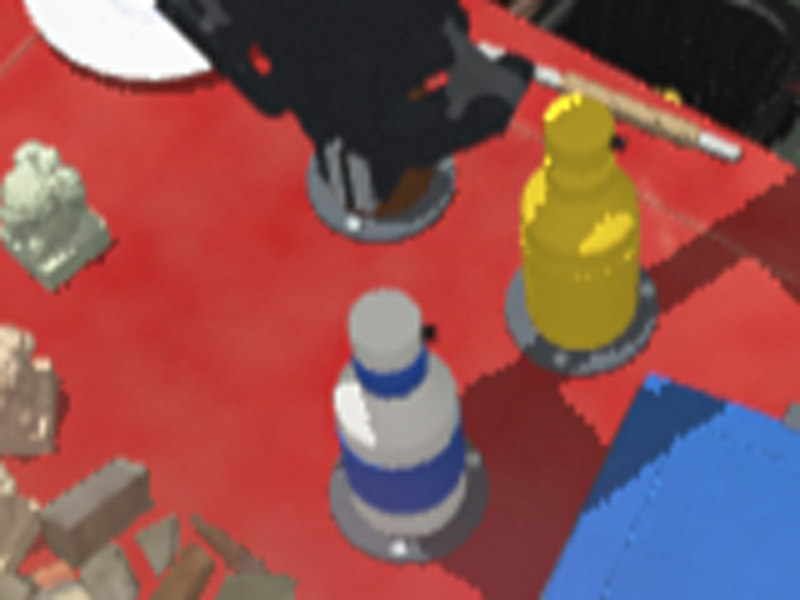

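View pics/w2.png

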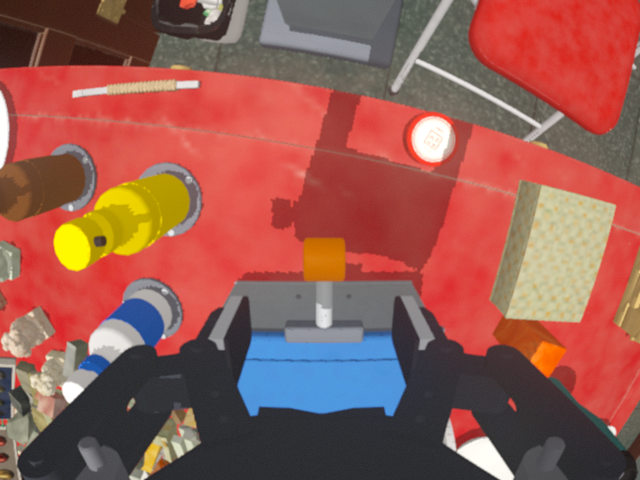

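The bottle cap is back up at (385,315) in the crop. It bottomed out hard at +11 N. In the wrist view the knob at (324,258) sits squarely between the fingers.

```bash
python3 - <<'E'
from h import *
im,c=cv2.imread("pics/w2.png"),np.load("pics/w2_c.npz"); hsv=cv2.cvtColor(im,cv2.COLOR_BGR2HSV)
K,T=c["K"],c["T"]
for st,cc,m in blobs(cv2.inRange(hsv,(7,140,100),(22,255,255)),(280,215,370,300),100):
    print(st,cc,fplane(K,T,*cc,.105))
    # silhouette edges: near/far tangent rays -> circle centre
    o=T[:3,3]; t=[]
    for v in(st[1],st[1]+st[3]):
        _,r=fray(K,T,cc[0],v); t.append(r/np.linalg.norm(r))
    r=(t[0]+t[1]); print("bisector",o+r*(.105-o[2])/r[2])
    L=[fplane(K,T,u,cc[1],.11) for u in(st[0],st[0]+st[2])]; print(np.linalg.norm(L[0]-L[1]), np.arctan2(*(-(L[1]-L[0])[[0]],(L[1]-L[0])[[1]])))
# edge of lid front direction
E
```

```text
[303, 237, 43, 44, 1859] [323.9, 258.6] [0.45907991 0.04953867 0.105     ]
bisector [0.45932547 0.04958781 0.105     ]
0.024835267714597445 [0.18750723]
```

```bash
cat >> h.py <<'E'
PSI=.1875
KN=np.array([.4600,.0493,.105]); BX=np.array([np.cos(PSI),np.sin(PSI),0]); HG=np.r_[(KN+.19*BX)[:2],.104]
def knob(th): return HG+.19*(-np.cos(th)*BX+np.sin(th)*np.array([0,0,1.]))
def lidang(p): # from grasp-point position
    d=p-HG; return np.arctan2(d[2],-d@BX)
E
python3 - <<'E'
from h import *
from plant import *
p=KN.copy()
movep([p[0],p[1],.16],ori(PSI))
f0=observe()["ft_force"]
r=move_l([p[0],p[1],.085],.1,max_force=8); o=observe(); print(r,o["eef_pos"].round(4),(o["ft_force"]-f0).round(2))
gripper_to(.015,25); o=observe(); print(o["time_s"],o["opening"],o["eef_pos"].round(4),(o["ft_force"]-f0).round(2))
cal=get_calibration("wrist"); im,d=get_image("wrist"); cv2.imwrite("pics/w3.png",im[:,:,::-1])
im,d=get_image("scene"); cv2.imwrite("pics/s4.png",cv2.resize(im[200:380,290:450,::-1],None,fx=3.3,fy=3.3,interpolation=cv2.INTER_CUBIC))
E
```

```text
False [0.4606 0.0493 0.0856] [ 0.14 -0.33 -0.23]
13.2417 0.023816687709720202 [0.4604 0.0497 0.0856] [-0.76  3.28  1.98]
```

View pics/w3.png

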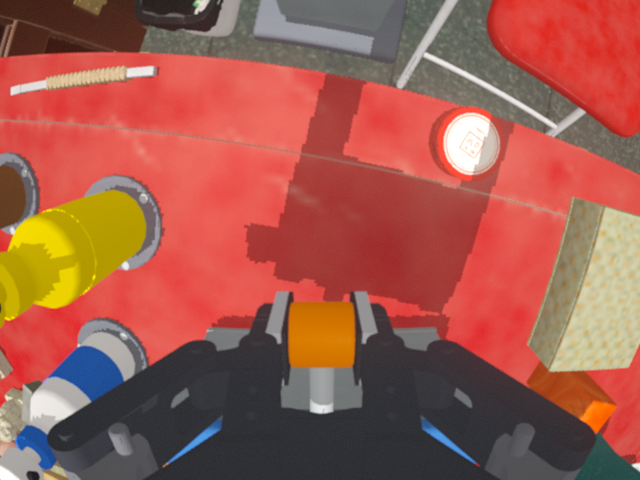

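View pics/s4.png

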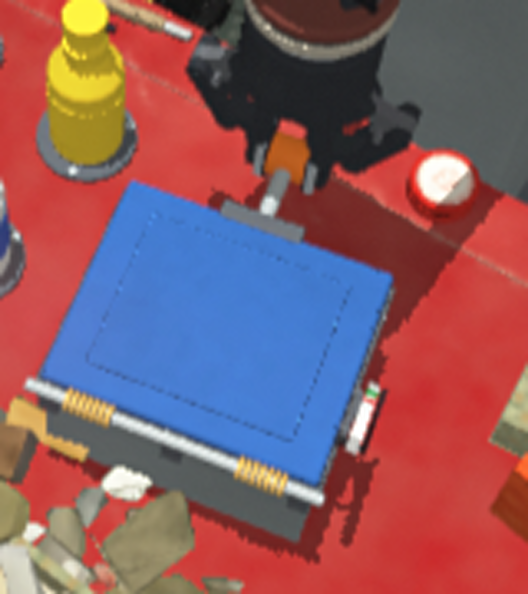

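The knob is pinched: opening is 23.8 mm, and the pads sit on both flat faces at (322,335) in the wrist view. Next I'll raise the lid along the arc, checking its angle from the depth of the blue surface.

```bash
cat >> h.py <<'E'
def lidfit(tag):
    from plant import get_image,get_calibration
    im,d=get_image("scene"); cv2.imwrite(f"pics/{tag}.png",im[:,:,::-1]); c=get_calibration("scene"); K,T=c["intrinsics"],c["world_from_camera"]
    hsv=cv2.cvtColor(im[:,:,::-1].copy(),cv2.COLOR_BGR2HSV)
    m=cv2.erode(cv2.inRange(hsv,(105,150,60),(125,255,255)),np.ones((5,5)))
    bs=blobs(m,(295,150,440,370),200); msk=max(bs,key=lambda b:b[0][4])[2]&(d>0)
    v,u=np.where(msk); P=np.array([dep(K,T,a,b,d[b,a]) for a,b in zip(u,v)])
    P=P-np.median(P,0); P=P[np.linalg.norm(P,axis=1)<.12]; n=np.linalg.svd(P-P.mean(0),full_matrices=False)[2][2]; n*=np.sign(n[2])
    return np.arctan2(n@BX,n[2]),len(P)
E
python3 - <<'E'
from h import *
from plant import *
print("shut fit",lidfit("s5"))
e=observe()["eef_pos"]; off=np.array([e[0],e[1],.0850])-knob(0)
f0=observe()["ft_force"]
for th in np.arange(.1,.61,.1):
    move_l(knob(th)+off,.05); o=observe(); f=o["ft_force"]-f0
    print(th.round(2),lidang(o["eef_pos"]-off).round(3),f.round(2),round(o["opening"],4))
    if np.linalg.norm(f)>25: break
print(o["time_s"],lidfit("s6"))
cal=get_calibration("wrist"); im,d=get_image("wrist"); cv2.imwrite("pics/w4.png",im[:,:,::-1])
np.save("pics/off.npy",off)
E
```

```text
shut fit (np.float64(-0.002463256206632514), 4942)
0.1 0.098 [ 1.76 -1.63 -6.11] 0.0234
0.2 0.2 [-0.58 -2.02 -4.9 ] 0.0239
0.3 0.301 [-2.68 -1.73 -3.78] 0.0234
0.4 0.402 [-2.29 -1.69 -3.17] 0.0236
0.5 0.503 [-1.99 -1.81 -3.51] 0.0236
0.6 0.604 [-0.46 -1.34 -3.55] 0.0238
16.5917 (np.float64(0.5876131597790157), 5704)
```

View pics/s6.png

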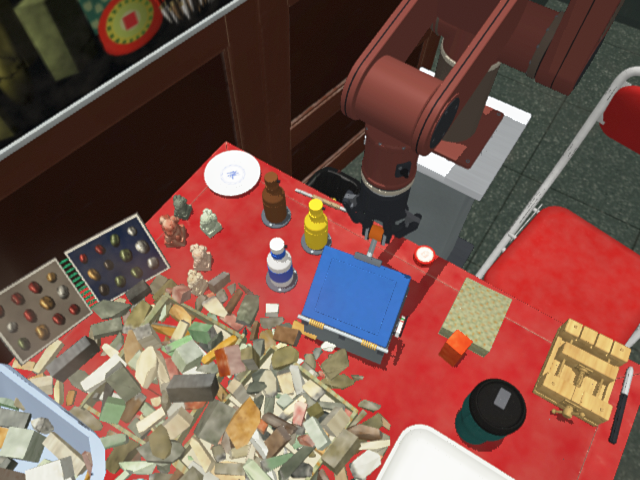

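View pics/w4.png

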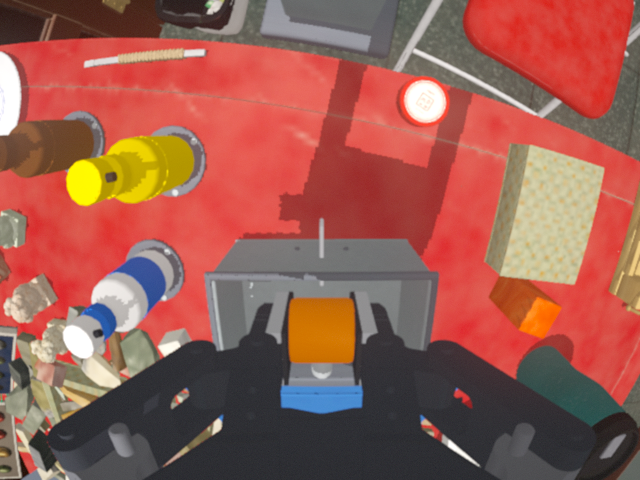

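The lid is up, with the bin open beneath it and the knob still pinched at (322,330). The depth fit gives 0.588 and the arm 0.604. I'll continue past the balance point.

```bash
python3 - <<'E'
from h import *
from plant import *
off=np.load("pics/off.npy"); f0=observe()["ft_force"]
for th in (.7,.8,.9,.97,1.03):
    move_l(knob(th)+off,.05); o=observe(); f=o["ft_force"]-f0
    print(th,lidang(o["eef_pos"]-off).round(3),f.round(2),round(o["opening"],4))
    if np.linalg.norm(f)>25: break
hold(.2); a=lidfit("s7"); print(observe()["time_s"],a)
im,d=get_image("wrist"); cv2.imwrite("pics/w5.png",im[:,:,::-1])
s=cv2.imread("pics/s7.png"); cv2.imwrite("pics/s7c.png",cv2.resize(s[230:370,290:440],None,fx=4,fy=4,interpolation=cv2.INTER_CUBIC))
E
```

```text
0.7 0.703 [-0.47  0.55 -1.23] 0.023
0.8 0.805 [-0.31  0.93 -0.81] 0.0236
0.9 0.906 [-0.4   0.95 -0.81] 0.0234
0.97 0.977 [ 0.05  0.5  -0.87] 0.0235
1.03 1.037 [-2.01  0.77 -1.44] 0.0236
19.3333 (np.float64(1.0081569935088968), 4569)
```

View pics/s7c.png

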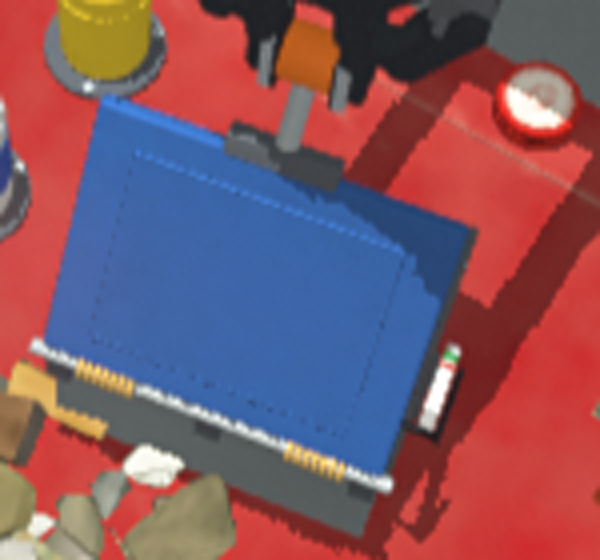

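View pics/w5.png

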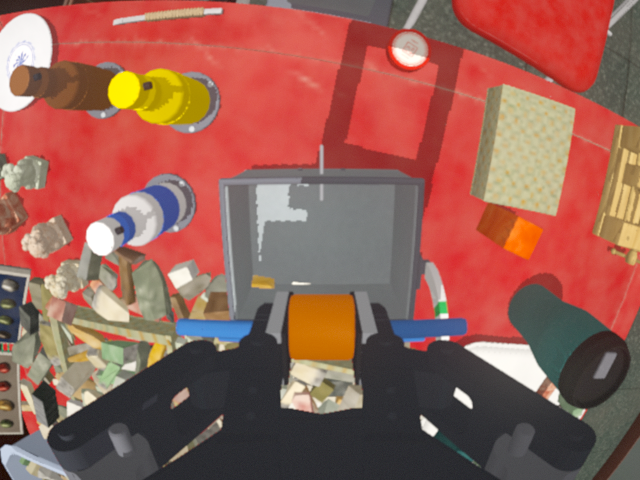

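The lid is at 1.01 by depth fit and 1.04 by the arm, both past 0.97. I'll go slightly higher for margin, then bring it slowly back to the middle of the green band.

```bash
python3 - <<'E'
from h import *
from plant import *
off=np.load("pics/off.npy")
move_l(knob(1.08)+off,.03); hold(.3); print("peak",lidang(observe()["eef_pos"]-off),lidfit("s8"))
for th in (1.03,.98,.93,.88,.83,.785):
    move_l(knob(th)+off,.03); o=observe(); print(th,lidang(o["eef_pos"]-off).round(3),o["ft_force"].round(2),round(o["opening"],4))
hold(.5); print(lidfit("s9"),observe()["time_s"])
im,d=get_image("wrist"); cv2.imwrite("pics/w6.png",im[:,:,::-1])
s=cv2.imread("pics/s9.png"); cv2.imwrite("pics/s9c.png",cv2.resize(s[230:370,260:440],None,fx=4,fy=4,interpolation=cv2.INTER_CUBIC))
E
```

```text
peak 1.084780905857909 (np.float64(1.0548489119805107), 4413)
1.03 1.041 [ 1.19  5.38 -1.94] 0.0234
0.98 0.992 [-0.49  5.08 -0.14] 0.0235
0.93 0.942 [-0.24  5.42  0.65] 0.0233
0.88 0.893 [-0.59  5.28  0.65] 0.0234
0.83 0.842 [-0.65  5.48  2.36] 0.0237
0.785 0.796 [-1.33  5.39  1.98] 0.0236
(np.float64(0.7763049719634221), 5390) 23.5167
```

View pics/s9c.png

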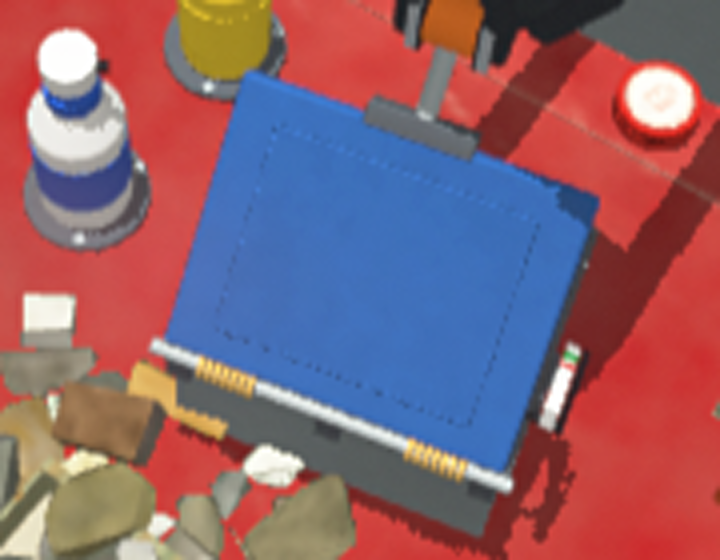

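View pics/w6.png

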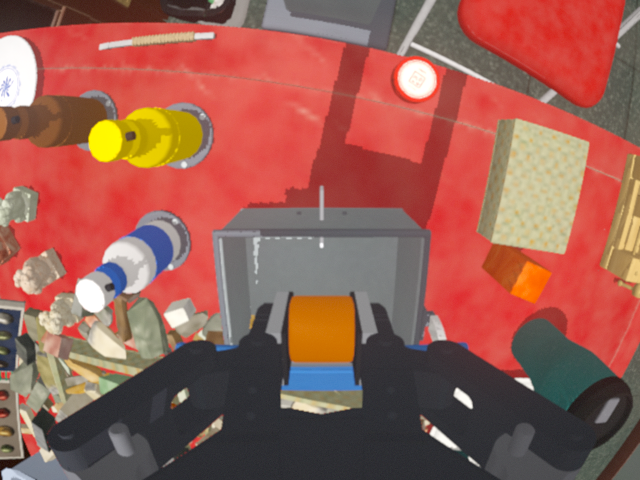

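The lid is still pinched at the knob. Both angle estimates (0.776 and 0.796) fall in the green band, the cap is up, and nothing else has moved. I'm handing it in.

```bash
python3 - <<'E'
from plant import *
import numpy as np
print(np.abs(observe()["joint_velocities"]).max()); job_done()
E
```

```text
0.0009070608129503432
the job is handed in; nothing more can be done
```

I damped the dust, took the lid past its balance point and brought it back. The job is handed in with the fingers holding the lid still in the green band. No verdict is reported, so what follows is from my own checks.

- **Mist cap:** with the lid shut, I pressed the cap until it met its hard stop at about 7 mm. I then let it spring back, and the pictures show it up.
- **Past balance:** I pinched the knob across its flat faces (opening 23.8 mm) and raised the lid to a peak of 1.05 rad by the depth fit, or 1.08 rad by the arm. That is past 0.97 and well short of 1.3.
- **Final hold:** I lowered it slowly and held it at 0.776 rad by the depth fit, or 0.796 rad by the arm, with the arm at rest. The two estimates differed by about 0.02–0.03 rad whenever the lid was raised, but both are inside the green band. I could not read the pointer itself in the pictures.
- **Bystanders:** I steered clear of them, and none looked moved in the pictures. I did not measure their positions.

The clock stood at about 24 s of the 54 s allowed.

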